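# Screw the handle rod into the serving stand

### The arm

A 7-joint arm with a two-finger parallel gripper is mounted at the origin on a cart in front of the work surface, level with it; the furniture and walls round the work are solid. World frame = base frame: x ahead of the robot, y to its left, z up, the work surface at z = 0. Lengths are in m, angles in rad, forces in N, time in s.
With the tool pointing down it reaches from about 0.4 to 0.85 m from the base axis. Payload 6.9 kg.
Tool frame: the origin (TCP) lies midway between the tips of the shut fingers; the grasp point (between the pads) lies behind it (ctrl.pinch_z is the z of the grasp point in the tool frame, in m); z points along the fingers, y is the line along which they close (so a half turn about z gives the same grasp; the last joint's range is limited). The gripper opens to 85 mm and grips with 20 to 120 N. Pads are 22 mm wide; open, the fingers measure 114 mm over their backs; the gripper's body (76 mm by 85 mm) begins 54 mm behind the grasp point. The pads swing forward as they close: fully open they stand 13 mm farther back than shut.
Start: joints at [-0.999, 0.507, -0.238, 1.5, 0.126, 1.149, -0.155], TCP at [0.281, 0.558, 0.231] pointing down, gripper open.
Joint ranges: [-3.08, 3.08], [-0.24, 2.05], [-1.43, 1.35], [0, 2.5], [-1.52, 4.66], [0.17, 1.96], [-2.89, 2.89]. Speed limits (rad/s): [2.39, 2.39, 3.14, 3.14, 3.14, 3.14, 3.14].

### API

Orientations are given as a unit quaternion [w, x, y, z].
In Python, from station import ctrl, get_state, vision, ticket, models gives the robot as it stands. Calls block until the motion is done:
- ctrl.movep(position, orientation): joint-space move of the TCP to a pose.
- ctrl.movel(position, frame=None, max_speed=0.15): straight line of the TCP; frame=None keeps the orientation; max_speed is the mean speed in m/s.
- ctrl.set_joints(angles): joint-space move.
- ctrl.ungrasp() and ctrl.close_gripper(force=None): open the fingers fully, or close them until they stop; force is the grip in N (None keeps the last).
- ctrl.pause(seconds).
- ctrl.ik(position, orientation): joint angles nearest the present ones, or None.
- get_state(): the state.
- vision.grab_frame(name): name is "scene" or "top" or "wrist"; returns (picture, depth): 384x512x3 uint8, blue, green, red; 384x512 float32, m along the optical axis (not along the pixel's ray), 0 where there is no reading.
- vision.camera_info(name): a dict with "mtx" (3x3 intrinsics, pixels), "R" (3x3) and "t" (3): a world point X has camera coordinates R X + t; the wrist camera has in their place "hand_eye" (4x4, takes a point from camera to tool coordinates, whose origin is the TCP and whose axes are the flange's). Camera axes: x right, y down, z forward; pixel columns grow to the right and rows downward; lengths in m; the calibration is good to about 2 mm. A picture is of the moment at which its call begins: read the wrist's pose just before it. camera_info takes no time and is no camera call.
A pose or a line that the arm cannot do raises ctrl.Unreachable and nothing moves.
- ticket.close_job(): hands the job in; it is judged then, once.
Trained networks look in the newest picture that a camera, given by its name, has taken for a name from the list of things; names that differ only in an ending like _2 or _b are one class to them, and where a whole thing is asked for, a point or a joint stands for the part that bears it (a point fixed in the world has none). Each returns a list of dicts, best first, with "p" (0 to 1); they miss things now and then, are a little off and sometimes report something else, mostly with a low value. They report only what shows in the picture. A call takes as long as a camera call.
- models.recognise(camera, target): "point" ([column, row] in pixels, amid what is visible of it).
- models.masks_of(camera, target): "mask" (384x512 bool, what is visible of it) and "point" ([column, row] in pixels, amid what is visible of it).
The state is a dict: "time": time; "qpos": joint angles; "qd": joint speeds; "tau": joint torques, N m; "tcp_pos": TCP position; "eef_rot": TCP orientation; "contact_force": force on the tool from outside, world axes, zero at the start; "wrist_torque": the same for the moment, N m; "width": finger opening in m; "gripper_force": force on a finger pad.
Only numpy, scipy, OpenCV 4.12 (cv2) and the standard library are available. Lean on these libraries where they do the work, as an engineer would, in place of code of your own. Each camera call takes 0.05 s, during which the arm holds its last target. There are 200 camera calls.

### The job

Take the handle rod out of its wooden rest and screw it into the hollow column of the serving stand. Find the start of the thread at the bottom of the bore gently by feel, turning the rod backwards (counterclockwise) until it drops in, then screw it clockwise until its flange sits flush on the column's rim, and let go. Do not force it, and leave the chocolates on the plate and the tongs where they are.

Things in the scene. Friction and masses are not known exactly. Their poses are not given: they have to be found in the camera images.
- rod_grip (a point): Centre of the dark wooden grip blade on top of the handle rod: 42 mm long (this frame's x), 16 mm thick (y), 36 mm high. Take it across the 16 mm. z points up along the rod. The rod (150 to 310 g) stands upright in its rest, a wooden block 66 x 66 x 58 mm; lift it 65 mm to draw it out. The flange's top is 17 mm below this point.
- rod_flange (a point): Centre of the underside of the rod's steel flange (45 mm across, 9 mm thick), 26 mm below the grip's centre; z up along the rod. Below it: barrel 29.8 mm across, 53 mm long with chamfered end, then a 13 mm neck. A flat cross pin, 28 x 5.5 x 4.5 mm, lies along this frame's x (as the blade does), its underside 74 mm below; the nose ends 80.5 mm below.
- column_rim (a point): Centre of the rim of the stand's steel column (45 mm outside, bore 32 mm), 90 mm above the table, on a white plate 156 mm across that does not move; z up. x points to a small brass stud on the column just below the rim. Thread 60 mm down the bore: a flat face with two opposite start slots, 7.8 mm wide, for the pin.
- stand: The serving stand; origin on the table under the column's axis, z up, x towards the stud. The line of the slots is hidden and lies within 0.9 rad either side of the stud's x. Pin on the face: flange 14 mm above rim; pin in both slots: 3.5 mm. A clockwise turn (from above) of about 1.0 rad lowers it to 0; it stops at about 1.15 rad.
- handle_rod: The whole rod; same frame as rod_flange. The face has a 5 mm high stop just beyond (counterclockwise of) each slot: coming from the clockwise side and turning counterclockwise under a light push (about 4 N), the pin falls in. Turned clockwise on the face it runs into a stop and jams. Thread and pin take 35 N at most, summed over all their contacts.
- chunk_a: Chocolate piece 39 x 31 x 16 mm on the stand's plate; leave it.
- tongs: Steel tongs 26 x 137 x 15 mm lying on the table in front of the rest; leave them.
- chunk_b: Chocolate piece 41 x 46 x 16 mm on the stand's plate; leave it.

How it is judged:
By the outcome, as a careful person would: the job done as asked, in the order asked, and still so for the second after the job is handed in, with the robot touching nothing.
It also fails if it takes over 72 s, if anything falls off the work surface, if the arm or the gripper's body presses on something with over 40 N, if the wrist force passes 120 N, or if a joint passes its speed limit or range.

## Working session

There is one attempt and no reset: what is moved stays moved. The work goes in short steps, each a Python script; the robot and the scene stay as the last script left them, time stands still between calls to the robot, and variables do not carry over. Pictures are saved under pics/ and viewed, at most 10 in all, crops included, and the job is handed in when it is done.

```bash
ls; mkdir -p pics
cat > h.py <<'E'
import numpy as np, cv2
from station import ctrl, get_state, vision, ticket, models
from scipy.spatial.transform import Rotation as Rn
def rot(q): return Rn.from_quat([q[1],q[2],q[3],q[0]])
def campose(name):
    i=vision.camera_info(name); K=np.array(i["mtx"])
    if name=="wrist":
        s=get_state(); T=np.eye(4); T[:3,:3]=rot(s["eef_rot"]).as_matrix(); T[:3,3]=s["tcp_pos"]
        M=T@np.array(i["hand_eye"]); return K,M[:3,:3],M[:3,3]
    R=np.array(i["R"]); t=np.array(i["t"]); return K,R.T,-R.T@t
def grab(name):
    P=campose(name); im,d=vision.grab_frame(name); return im,d,P
def px2w(P,u,v,d):
    K,R,t=P; u=np.asarray(u,float);v=np.asarray(v,float)
    r=np.stack([(u-K[0,2])/K[0,0],(v-K[1,2])/K[1,1],np.ones_like(u)],-1)
    return (r*np.asarray(d)[...,None])@R.T+t
def cloud(P,d,mask):
    v,u=np.nonzero(mask&(d>0)); return px2w(P,u,v,d[v,u])
def px2z(P,u,v,z):
    K,R,t=P; r=R@np.array([(u-K[0,2])/K[0,0],(v-K[1,2])/K[1,1],1.]); return t+r*(z-t[2])/r[2]
def qdown(a):
    "tool z down, tool x at angle a in world"
    c,s=np.cos(a),np.sin(a)
    q=Rn.from_matrix(np.array([[c,s,0],[s,-c,0],[0,0,-1.]])).as_quat(); return [q[3],q[0],q[1],q[2]]
def yaw():
    x=rot(get_state()["eef_rot"]).as_matrix()[:,0]; return np.arctan2(x[1],x[0])
E
python3 - <<'E'
from h import *
s=get_state(); print({k:(np.round(v,3) if not isinstance(v,dict) else v) for k,v in s.items()}, ctrl.pinch_z, yaw())
a=[]
for n in ["scene","top"]:
    im,d,P=grab(n); a.append(im)
    print(n,np.round(P[2],3),np.round(P[1][:,2],2))
    for t in ["rod_grip","rod_flange","column_rim","stand","handle_rod","tongs","chunk_a","chunk_b"]:
        try:
            for r in models.masks_of(n,t)[:2]:
                c=cloud(P,d,r["mask"]); print(t,round(r["p"],2),np.round(r["point"]),r["mask"].sum(),np.round(np.median(c,0),3),np.round(c.min(0),3),np.round(c.max(0),3))
        except Exception as e: print(t,e)
cv2.imwrite("pics/scene.png",a[0]); cv2.imwrite("pics/top.png",a[1])
E
```

```text
pics
{'time': np.float64(0.0), 'qpos': array([-0.999,  0.508, -0.238,  1.501,  0.126,  1.149, -0.155]), 'qd': array([-0.   , -0.   ,  0.   ,  0.001,  0.001,  0.   ,  0.   ]), 'tau': array([ 0.0000e+00, -6.2058e+01, -2.1860e+00, -2.4965e+01,  1.3000e-02,
        1.2000e-02,  0.0000e+00]), 'tcp_pos': array([0.281, 0.558, 0.23 ]), 'eef_rot': array([-0.   ,  0.231,  0.973, -0.001]), 'contact_force': array([ 0.319, -0.443, -0.155]), 'wrist_torque': array([-0.02 , -0.057,  0.048]), 'gripper_force': np.float64(0.0), 'width': np.float64(0.086)} -0.0187 2.6748152934779
scene [-0.121  0.423  0.635] [ 0.69 -0.37 -0.62]
rod_grip 0.84 [314. 169.] 471 [ 0.469 -0.079  0.099] [ 0.454 -0.229 -0.002] [ 0.635 -0.062  0.131]
rod_flange 0.71 [317. 168.] 469 [ 0.468 -0.079  0.099] [ 0.454 -0.222 -0.002] [ 0.635 -0.062  0.131]
column_rim 0.65 [229. 241.] 2771 [0.431 0.176 0.009] [ 0.371  0.08  -0.003] [0.566 0.245 0.092]
stand 0.74 [228. 241.] 2688 [0.431 0.176 0.009] [ 0.371  0.084 -0.002] [0.567 0.245 0.092]
tongs 0.74 [317. 171.] 456 [ 0.468 -0.079  0.099] [ 0.454 -0.102  0.054] [ 0.494 -0.062  0.131]
t
[... 568 characters left out ...]
  0.056] [ 0.508 -0.063  0.132]
rod_flange 0.6 [338. 181.] 267 [ 0.473 -0.079  0.112] [ 0.454 -0.107  0.057] [ 0.495 -0.063  0.132]
column_rim 0.69 [237. 193.] 2411 [0.447 0.167 0.009] [ 0.374  0.088 -0.001] [0.53  0.244 0.094]
handle_rod 0.81 [337. 182.] 288 [ 0.474 -0.08   0.109] [ 0.454 -0.114  0.055] [ 0.508 -0.063  0.132]
chunk_a 0.6 [256. 196.] 170 [0.448 0.114 0.024] [0.428 0.093 0.004] [0.47  0.134 0.028]
chunk_a 0.52 [339. 183.] 279 [ 0.474 -0.08   0.11 ] [ 0.454 -0.107  0.055] [ 0.508 -0.063  0.132]
chunk_b 0.6 [256. 196.] 170 [0.448 0.114 0.024] [0.428 0.093 0.004] [0.47  0.134 0.028]
chunk_b 0.52 [339. 183.] 279 [ 0.474 -0.08   0.11 ] [ 0.454 -0.107  0.055] [ 0.508 -0.063  0.132]
```

Run:
```python
import cv2,numpy as np
a=cv2.imread("pics/scene.png")[110:310,150:400];b=cv2.imread("pics/top.png")[110:310,180:430]
cv2.imwrite("pics/c1.png",cv2.resize(np.vstack([a,b]),None,fx=1.5,fy=1.5))
```

```text
(no output)
```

View pics/c1.png

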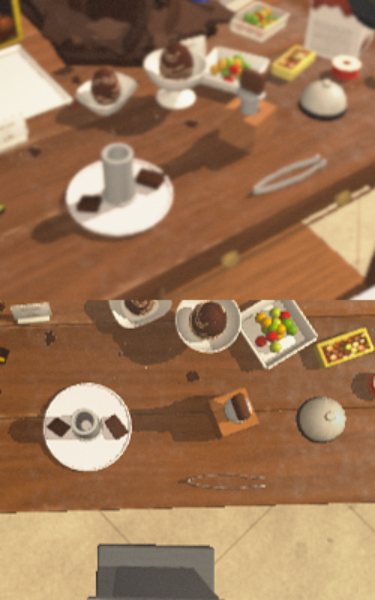

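Run:
```python
from h import *
print(np.round(vision.camera_info("wrist")["hand_eye"],3).tolist(), np.round(vision.camera_info("wrist")["mtx"],0).tolist())
H=np.array(vision.camera_info("wrist")["hand_eye"])
# rough blade axis from top cloud
im,d,P=grab("top"); 
r=models.masks_of("top","handle_rod")
print(len(r))
v,u=np.mgrid[0:384,0:512]; W=px2w(P,u,v,d)
m=(d>0)&(W[...,2]>0.122)&(W[...,2]<0.14)&(abs(W[...,0]-.473)<.04)&(abs(W[...,1]+.08)<.04)
p=W[m][:,:2]; c=p.mean(0); w,V=np.linalg.eigh(np.cov((p-c).T)); 
print(m.sum(),c,np.sqrt(w*12),np.arctan2(V[1,1],V[0,1]))
m=(d>0)&(W[...,2]>0.082)&(W[...,2]<0.1)&(abs(W[...,0]-.445)<.06)&(abs(W[...,1]-.165)<.06)
print(m.sum(),W[m].min(0),W[m].max(0))
for a in np.linspace(-3,3,13):
    print(round(a,2),*[(None if q is None else np.round(q,2).tolist()[4:]) for q in (ctrl.ik([.47,-.08,.2],qdown(a)),ctrl.ik([.447,.167,.2],qdown(a)))])
```

```text
[[-0.001, -0.948, -0.318, 0.082], [1.0, -0.001, 0.001, -0.0], [-0.001, -0.318, 0.948, -0.142], [0.0, 0.0, 0.0, 1.0]] [[301.0, 0.0, 251.0], [0.0, 301.0, 189.0], [0.0, 0.0, 1.0]]
1
117 [ 0.47479808 -0.08413513] [0.01522516 0.04043688] -2.769545756813826
138 [0.42757457 0.14498909 0.08212915] [0.47213961 0.18702159 0.09352334]
-3.0 [-0.01, 0.91, 1.84] [0.11, 0.92, 1.18]
-2.5 [0.05, 0.91, 2.27] [0.17, 0.93, 1.62]
-2.0 [0.1, 0.92, 2.71] [0.22, 0.94, 2.05]
-1.5 [-0.57, 1.05, -2.29] [0.28, 0.96, 2.48]
-1.0 [-0.57, 1.05, -1.79] [-0.57, 1.05, -2.32]
-0.5 [-0.44, 0.98, -1.44] [-0.57, 1.05, -1.82]
0.0 [-0.24, 0.92, -1.18] [-0.19, 0.92, -1.76]
0.5 [-0.2, 0.92, -0.73] [-0.14, 0.91, -1.32]
1.0 [-0.16, 0.91, -0.27] [-0.09, 0.91, -0.87]
1.5 [-0.12, 0.91, 0.18] [-0.05, 0.91, -0.42]
2.0 [-0.08, 0.91, 0.64] [-0.01, 0.91, 0.03]
2.5 [-0.05, 0.91, 1.11] [0.04, 0.91, 0.48]
3.0 [-0.02, 0.91, 1.57] [0.09, 0.91, 0.92]
```

Run:
```python
from h import *
ctrl.movep([.449,.166,.20],qdown(2.3)); print(get_state()["time"])
im,d,P=grab("wrist"); cv2.imwrite("pics/w1.png",im); np.savez("w1.npz",d=d,K=P[0],R=P[1],t=P[2])
v,u=np.mgrid[0:384,0:512]; W=px2w(P,u,v,d)
m=(d>0)&(W[...,2]>0.085)&(W[...,2]<0.095)&(abs(W[...,0]-.449)<.04)&(abs(W[...,1]-.166)<.04)
p=W[m]; print(m.sum(),p.min(0),p.max(0),np.median(p[:,2]))
# annulus fit: outer circle via minEnclosingCircle
print(cv2.minEnclosingCircle((p[:,:2]*1000).astype(np.float32)))
print([ (round(r["p"],2),np.round(r["point"])) for r in models.recognise("wrist","column_rim")])
```

```text
2.575
994 [0.42874196 0.14422576 0.08502491] [0.47323691 0.18809289 0.09171342] 0.08944439784578001
((450.9413757324219, 165.67294311523438), 22.475934982299805)
[(0.71, array([253., 158.]))]
```

View pics/w1.png

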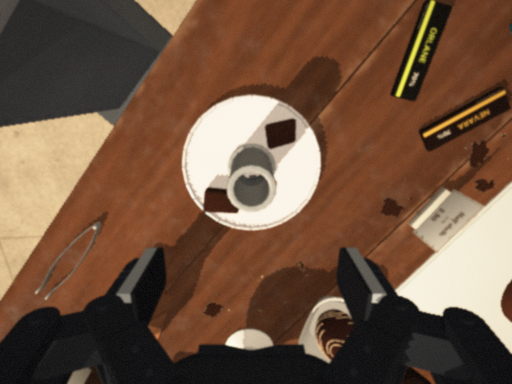

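Run:
```python
from h import *
a=cv2.resize(cv2.imread("pics/w1.png")[130:225,200:300],(400,380),interpolation=cv2.INTER_CUBIC)
ctrl.movep([.449,.166,.20],qdown(2.3+2.1)); print(get_state()["time"],get_state()["qpos"])
im,d,P=grab("wrist"); cv2.imwrite("pics/w2.png",im)
v,u=np.mgrid[0:384,0:512]; W=px2w(P,u,v,d)
m=(d>0)&(W[...,2]>0.085)&(W[...,2]<0.095)&(abs(W[...,0]-.449)<.04)&(abs(W[...,1]-.166)<.04)
print(cv2.minEnclosingCircle((W[m][:,:2]*1000).astype(np.float32)))
b=cv2.resize(im[130:225,200:300],(400,380),interpolation=cv2.INTER_CUBIC)
cv2.imwrite("pics/c2.png",np.hstack([a,b]))
```

```text
4.3167 [-0.00702665  0.34290286 -0.53977819  1.91733705  0.21591967  0.93836085
  2.17870169]
((450.6778564453125, 165.63027954101562), 22.450965881347656)
```

View pics/c2.png

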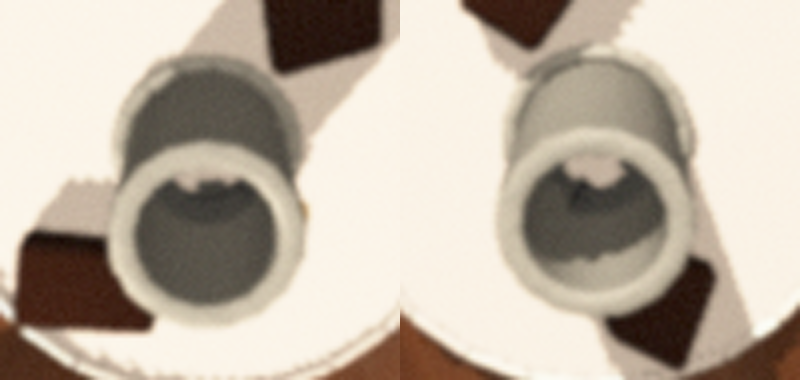

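Run:
```python
from h import *
c=np.array([.4508,.1656]); a=0.9
p=c+0.04*np.array([np.cos(a),np.sin(a)])
ctrl.movep([*p,.165],qdown(a)); print(get_state()["time"],get_state()["qpos"][6])
im,d,P=grab("wrist"); cv2.imwrite("pics/w3.png",im)
K,R,t=P; q=R.T@(np.array([*c,.085])-t); u=K@q/q[2]; print(u)
u0,v0=int(u[0]),int(u[1])
cr=im[v0-60:v0+40,u0-55:u0+55]; cv2.imwrite("pics/c3.png",cv2.resize(cr,None,fx=5,fy=5,interpolation=cv2.INTER_CUBIC))
hsv=cv2.cvtColor(cr,cv2.COLOR_BGR2HSV)
m=(hsv[...,1]>90)&(hsv[...,0]>12)&(hsv[...,0]<35)&(hsv[...,2]>90)
v,uu=np.nonzero(m); print(m.sum())
if m.sum(): v=v+v0-60;uu=uu+u0-55; W=px2w(P,uu,v,d[v,uu]); print(np.c_[uu,v,W.round(4)][:40]); m=np.median(W,0); print(m,np.arctan2(m[1]-c[1],m[0]-c[0]))
```

```text
6.5333 -0.3493961476813847
[251.72633524 242.78376712   1.        ]
37
[[ 2.530e+02  2.120e+02  4.655e-01  1.824e-01  7.260e-02]
 [ 2.510e+02  2.130e+02  4.640e-01  1.832e-01  7.380e-02]
 [ 2.520e+02  2.130e+02  4.654e-01  1.837e-01  7.680e-02]
 [ 2.530e+02  2.130e+02  4.660e-01  1.831e-01  7.660e-02]
 [ 2.540e+02  2.130e+02  4.666e-01  1.825e-01  7.630e-02]
 [ 2.550e+02  2.130e+02  4.668e-01  1.814e-01  7.460e-02]
 [ 2.500e+02  2.140e+02  4.631e-01  1.834e-01  7.490e-02]
 [ 2.510e+02  2.140e+02  4.642e-01  1.835e-01  7.680e-02]
 [ 2.520e+02  2.140e+02  4.651e-01  1.832e-01  7.760e-02]
 [ 2.530e+02  2.140e+02  4.658e-01  1.829e-01  7.800e-02]
 [ 2.540e+02  2.140e+02  4.667e-01  1.826e-01  7.890e-02]
 [ 2.550e+02  2.140e+02  4.672e-01  1.819e-01  7.820e-02]
 [ 2.560e+02  2.140e+02  4.677e-01  1.812e-01  7.770e-02]
 [ 2.500e+02  2.150e+02  4.631e-01  1.834e-01  7.720e-02]
 [ 2.510e+02  2.150e+02  4.644e-01  1.837e-01  7.940e-02]
 [ 2.520e+02  2.150e+02  4.651e-01  1.833e-01  7.990e-02]
 [ 2.530e+02  2.150e+02  4.660e-01  1.831e-01  8.080e-02]
 [ 2.540e+02  2.150e+02  4.665e-01  1.825e-
[... 471 characters left out ...]
00e-04]
 [ 2.770e+02  2.550e+02  4.420e-01  1.107e-01  2.330e-02]
 [ 2.760e+02  2.560e+02  4.406e-01  1.107e-01  2.380e-02]
 [ 2.040e+02  2.570e+02  3.671e-01  1.493e-01  4.000e-04]
 [ 2.740e+02  2.590e+02  4.366e-01  1.088e-01  2.340e-02]
 [ 2.910e+02  2.620e+02  4.422e-01  8.040e-02 -6.000e-04]
 [ 2.350e+02  2.710e+02  3.828e-01  1.117e-01 -8.000e-04]
 [ 2.360e+02  2.710e+02  3.842e-01  1.115e-01  3.000e-04]
 [ 2.400e+02  2.720e+02  3.861e-01  1.063e-01 -2.000e-03]
 [ 2.430e+02  2.720e+02  3.895e-01  1.049e-01 -5.000e-04]
 [ 2.580e+02  2.720e+02  4.036e-01  9.390e-02 -3.000e-04]
 [ 2.620e+02  2.720e+02  4.075e-01  9.120e-02  2.000e-04]]
[0.4643666  0.18190315 0.07676786] 0.8767592046839414
```

View pics/c3.png

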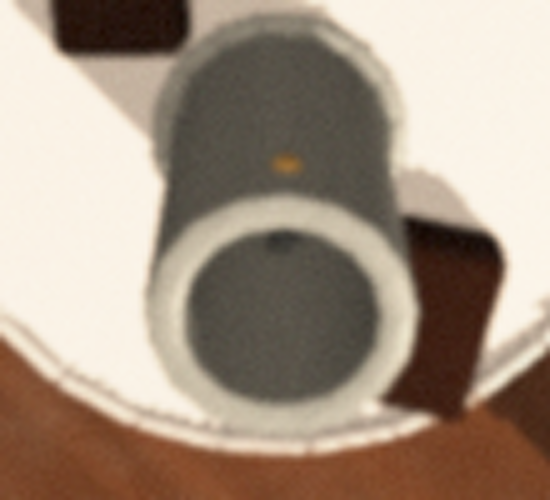

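Run:
```python
from h import *
ctrl.movep([.475,-.084,.23],qdown(-2.77)); print(get_state()["time"],get_state()["qpos"].round(2))
im,d,P=grab("wrist"); cv2.imwrite("pics/w4.png",im)
v,u=np.mgrid[0:384,0:512]; W=px2w(P,u,v,d)
near=(d>0)&(abs(W[...,0]-.475)<.045)&(abs(W[...,1]+.084)<.045)
m=near&(W[...,2]>0.125)&(W[...,2]<0.14); p=W[m]
rc=cv2.minAreaRect((p[:,:2]*1000).astype(np.float32)); print(m.sum(),rc,np.median(p[:,2]))
c=p[:,:2].mean(0); w,V=np.linalg.eigh(np.cov((p[:,:2]-c).T)); print(c,np.sqrt(w*12),np.arctan2(V[1,1],V[0,1]))
m=near&(W[...,2]>0.09)&(W[...,2]<0.1); p=W[m]; print("flange",m.sum(),np.median(p[:,2]),cv2.minEnclosingCircle((p[:,:2]*1000).astype(np.float32)))
print([ (round(r["p"],2),np.round(r["point"])) for r in models.recognise("wrist","rod_grip")])
u0=[int(x) for x in (P[0]@(P[1].T@(np.array([.475,-.084,.11])-P[2])))[:2]/(P[1].T@(np.array([.475,-.084,.11])-P[2]))[2]]
cv2.imwrite("pics/c4.png",cv2.resize(im[u0[1]-70:u0[1]+70,u0[0]-80:u0[0]+80],None,fx=4,fy=4)); print(u0)
```

```text
8.8167 [-0.23  0.31  0.48  1.87 -0.17  1.    2.26]
770 ((475.9617919921875, -85.99842834472656), (40.49005889892578, 15.772262573242188), 21.57992172241211) 0.12867497212453183
[ 0.47499736 -0.08601513] [0.01483987 0.03949249] -2.7903892526057072
flange 872 0.09362291923864483 ((476.43780517578125, -85.47203826904297), 22.376800537109375)
[(0.86, array([248., 179.]))]
[250, 183]
```

View pics/c4.png

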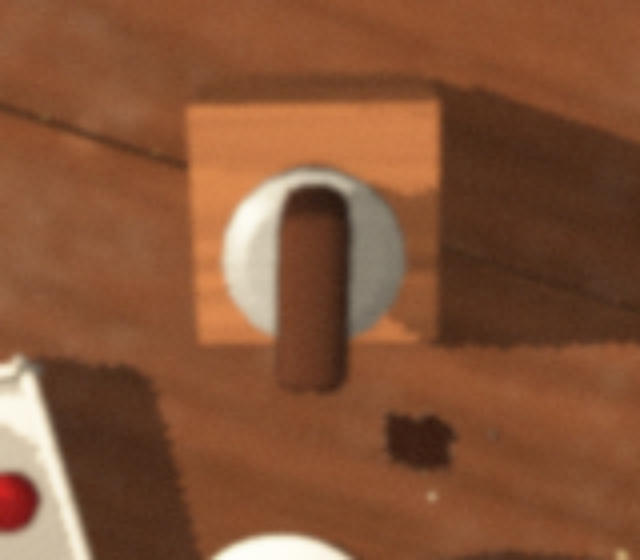

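Run:
```python
from h import *
c=[.4762,-.0857]; q=qdown(-2.772)
ctrl.movep([*c,.15],q); ctrl.movel([*c,.0985],max_speed=0.08)
s=get_state(); print(s["time"],s["tcp_pos"].round(4),s["contact_force"].round(2))
ctrl.close_gripper(40); s=get_state(); print(s["time"],s["width"],s["gripper_force"],s["contact_force"].round(2),s["tcp_pos"].round(4))
ctrl.close_gripper(90); s=get_state(); print(s["width"],s["gripper_force"],s["contact_force"].round(2),s["wrist_torque"].round(3))
ctrl.movel([*c,.1685],max_speed=0.07)
s=get_state(); print(s["time"],s["width"],s["contact_force"].round(2),s["wrist_torque"].round(3),s["tcp_pos"].round(4))
ctrl.movel([*c,.215],max_speed=0.1)
s=get_state(); print(s["time"],s["width"],s["contact_force"].round(2),s["wrist_torque"].round(3),s["tcp_pos"].round(4))
for n in ("scene","top"):
    im,_,_=grab(n); cv2.imwrite(f"pics/{n}2.png",im)
a=cv2.imread("pics/scene2.png")[60:260,200:430]
cv2.imwrite("pics/c5.png",cv2.resize(a,None,fx=3,fy=3))
```

```text
10.125 [ 0.4766 -0.0859  0.099 ] [ 1.18 -0.12 -0.14]
10.7583 0.015618200014316548 41.70532464981079 [-0.75 -0.17  2.12] [ 0.4763 -0.0858  0.0987]
0.014736155281174435 87.59213089942932 [-1.14 -0.49  5.81] [ 0.062  0.31  -0.051]
12.125 0.014773363720625616 [-0.11 -0.06 -3.36] [0.004 0.022 0.004] [ 0.4759 -0.0856  0.1681]
12.7417 0.014403746287919263 [ 0.72  0.41 -1.31] [ 0.039 -0.03   0.059] [ 0.4759 -0.0855  0.2145]
```

View pics/c5.png

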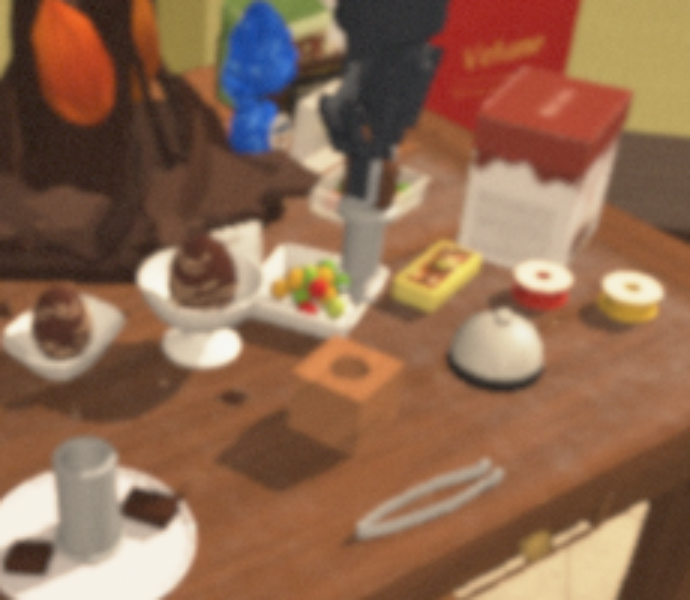

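```bash
cat >> h.py <<'E'
C=np.array([.4508,.1656])
def F(n=4,dt=0.03):
    a=[];
    for _ in range(n):
        ctrl.pause(dt); s=get_state(); a.append(np.r_[s["contact_force"],s["wrist_torque"][2]])
    return np.mean(a,0)
E
python3 - <<'E'
from h import *
import json
ctrl.movep([*C,.215],qdown(2.79)); ctrl.pause(.3)
b=F(6); np.save("base.npy",b); s=get_state(); print(s["time"],b.round(2),s["tcp_pos"].round(4),yaw(),s["qpos"].round(2))
for z,v in ((.16,.08),(.15,.04),(.142,.04),(.134,.04),(.126,.04),(.121,.04)):
    ctrl.movel([*C,z],max_speed=v); f=F()-b; s=get_state(); print(z,round(s["time"],2),s["tcp_pos"].round(4),f.round(2))
    if f[2]>6 or np.hypot(f[0],f[1])>8: print("stop"); break
E
```

```text
14.4417 [ 0.1  -0.04 -2.24  0.  ] [0.4509 0.1654 0.215 ] 2.7896958883532044 [-0.83  0.34  0.59  1.9  -0.23  0.97  1.08]
0.16 15.41 [0.4512 0.1657 0.1605] [ 0.05  0.57  0.05 -0.01]
0.15 15.94 [0.4509 0.1656 0.15  ] [0.05 0.06 0.25 0.  ]
0.142 16.43 [0.4509 0.1656 0.142 ] [-0.03 -0.12  0.34  0.01]
0.134 16.91 [0.4509 0.1656 0.134 ] [-0.56  0.11  0.15  0.03]
0.126 17.39 [0.4509 0.1656 0.126 ] [ 0.11  0.16 -0.07  0.01]
0.121 17.8 [0.4508 0.1656 0.121 ] [-0.25 -0.17  0.24  0.01]
```

Run:
```python
from h import *
b=np.load("base.npy"); z=.1205
while z>.105:
    z-=.0005; ctrl.movel([*C,z],max_speed=.03); f=F(2)-b
    if f[2]>3: break
s=get_state(); print(z,round(s["time"],2),s["tcp_pos"].round(4),f.round(2)); f=F(5)-b; print(f.round(2))
```

```text
0.11699999999999999 20.02 [0.451  0.1656 0.1173] [-0.73 -0.26  6.12  0.  ]
[-1.   -0.33  6.92 -0.01]
```

```bash
cat > turn.py <<'E'
from h import *
import sys
b=np.load("base.npy"); s=get_state()
z,a,amax=float(sys.argv[1]),float(sys.argv[2]),float(sys.argv[3]); z0=.1173; n=0
while a<amax and s["time"]<50:
    a+=.06; ctrl.movep([*C,z],qdown(a)); f=F(2)-b; s=get_state(); n+=1
    if n%4==0 or abs(f[3])>.1 or f[2]<1: print(round(a,2),round(z,5),round(s["time"],2),s["tcp_pos"].round(4),round(yaw(),3),f.round(2),round(s["qpos"][6],2))
    if f[2]>12 or abs(f[3])>.15: print("load"); break
    if f[2]<1.5:
        for _ in range(4):
            z-=.0003; ctrl.movel([*C,z],max_speed=.03); f=F(2)-b
            if f[2]>2.5: break
        else: print("dropping"); break
    else: z+=np.clip((f[2]-4)*4e-5,-2e-4,2e-4)
s=get_state(); f=F(4)-b; print(a,z,s["time"],s["tcp_pos"].round(4),yaw(),f.round(2))
E
python3 turn.py .1171 2.79 3.3
```

```text
3.03 0.11734 21.45 [0.4508 0.1655 0.1173] 3.027 [ 0.31 -0.03  5.08  0.03] 1.37
3.27 0.11742 22.72 [0.4507 0.1656 0.1174] -3.016 [-0.55  0.2   4.02  0.05] 1.56
3.3300000000000005 0.11742967702238412 23.0333 [0.4507 0.1656 0.1174] -2.9545705687196837 [-0.28  0.15  3.6   0.02]
```

```bash
python3 turn.py .1174 3.33 4.95
```

```text
3.51 0.11735 24.12 [0.4507 0.1655 0.1172] -2.776 [ 0.2   0.13  0.5  -0.02] 1.75
3.57 0.11615 25.7 [0.4507 0.1656 0.116 ] -2.715 [-0.29 -0.26 -0.47  0.02] 1.8
dropping
3.5700000000000003 0.1149530502657776 26.9667 [0.4508 0.1656 0.1149] -2.7132656711570378 [ 0.12 -0.03  0.49  0.03]
```

Run:
```python
from h import *
b=np.load("base.npy"); z=.11495
while z>.1055:
    z-=.0010 if z>.1090 else .0004; ctrl.movel([*C,z],max_speed=.03); f=F(2)-b
    s=get_state(); print(round(z,5),s["tcp_pos"].round(4)[2],f.round(2),round(yaw(),3))
    if f[2]>3 or abs(f[3])>.15: break
print(s["time"],(F(4)-b).round(2))
```

```text
0.11395 0.1139 [ 0.02 -1.01 -0.44 -0.  ] -2.713
0.11295 0.1129 [ 0.08 -0.19 -0.65  0.01] -2.713
0.11195 0.1119 [ 0.29 -0.45  0.03  0.02] -2.713
0.11095 0.1109 [-0.34 -0.02 -0.4   0.02] -2.713
0.10995 0.1099 [-0.29  0.16 -0.16  0.  ] -2.713
0.10895 0.1089 [-0.77  0.54 -0.23 -0.03] -2.713
0.10855 0.1085 [-0.34  0.61  0.19  0.03] -2.713
0.10815 0.1081 [-0.34 -0.02  0.36  0.01] -2.713
0.10775 0.1077 [-0.5   0.28 -0.39 -0.03] -2.713
0.10735 0.1073 [ 0.54  0.42 -0.12  0.02] -2.713
0.10695 0.107 [ 0.01 -0.02 -0.09 -0.01] -2.713
0.10655 0.1067 [-0.72  0.14  4.08 -0.02] -2.713
30.9 [-0.86 -0.1   4.16  0.02]
```

```bash
cat > screw.py <<'E'
from h import *
import sys
b=np.load("base.npy"); s=get_state()
z,a,amin=map(float,sys.argv[1:4]); ff=float(sys.argv[4]); tl=float(sys.argv[5]); n=0
while a>amin+1e-6 and s["time"]<60:
    d=min(.06,a-amin); a-=d; z-=ff*d; ctrl.movep([*C,z],qdown(a)); f=F(2)-b; s=get_state(); n+=1
    print(round(a,3),round(z,5),round(s["time"],2),s["tcp_pos"].round(4),round(yaw(),3),f.round(2))
    if abs(f[2])>12 or abs(f[3])>tl: print("load"); break
    z+=np.clip((f[2]-2.5)*4e-5,-2e-4,3e-4)
s=get_state(); f=F(4)-b; print(a,z,s["time"],s["tcp_pos"].round(4),yaw(),f.round(2),(s["tcp_pos"]).round(4))
E
python3 screw.py .1066 3.57 2.97 .0034 .2
```

```text
3.51 0.1064 31.35 [0.451  0.1657 0.1066] -2.772 [-0.19 -0.29  6.31  0.02]
3.45 0.10634 31.67 [0.451  0.1657 0.1065] -2.831 [-0.39  0.08  6.22  0.01]
3.39 0.10629 31.98 [0.451  0.1657 0.1064] -2.891 [-0.29  0.15  6.58 -0.02]
3.33 0.10625 32.3 [0.4509 0.1657 0.1063] -2.951 [ 0.81 -0.14  6.3  -0.  ]
3.27 0.1062 32.62 [0.4508 0.1656 0.1061] -3.011 [ 0.79 -0.58  3.96 -0.01]
3.21 0.10605 32.93 [0.4506 0.1656 0.1059] -3.071 [ 0.45  0.33  1.65 -0.03]
3.15 0.10581 33.25 [0.4506 0.1656 0.1057] -3.131 [ 0.08  0.63  1.81 -0.04]
3.09 0.10558 33.57 [0.4506 0.1656 0.1055] 3.093 [0.14 0.27 0.24 0.01]
3.03 0.10529 33.88 [0.4507 0.1656 0.1052] 3.032 [-0.39 -0.56  1.11  0.  ]
2.97 0.10503 34.2 [0.4507 0.1657 0.105 ] 2.973 [-0.11 -0.12  0.13 -0.02]
2.97 0.1049330431729283 34.2 [0.4507 0.1657 0.105 ] 2.9714169490697597 [-0.73  0.39  0.69 -0.01] [0.4507 0.1657 0.105 ]
```

```bash
python3 screw.py .1048 2.97 2.43 .0042 .2
```

```text
2.91 0.10455 34.65 [0.4508 0.1657 0.1046] 2.912 [-0.05  0.48  0.58  0.01]
2.85 0.10422 34.97 [0.4508 0.1657 0.1042] 2.852 [0.4  0.18 0.66 0.01]
2.79 0.10389 35.28 [0.4508 0.1656 0.1039] 2.792 [ 0.3   0.1   0.19 -0.01]
2.73 0.10355 35.6 [0.4508 0.1656 0.1036] 2.732 [-0.05 -0.29  0.02 -0.03]
2.67 0.1032 35.92 [0.4509 0.1656 0.1034] 2.672 [ 0.18 -0.34  4.15 -0.01]
2.61 0.10301 36.23 [0.451  0.1657 0.1034] 2.611 [-1.5  -0.68  8.18 -0.07]
2.55 0.10299 36.55 [0.4509 0.1658 0.1033] 2.551 [-1.78  0.01  8.06 -0.03]
2.49 0.10296 36.87 [0.451  0.1658 0.1033] 2.491 [-1.23  0.99  8.24 -0.06]
2.43 0.10293 37.18 [0.4511 0.1658 0.1034] 2.431 [-1.06 -0.12  7.86 -0.04]
2.43 0.10314926553137062 37.1833 [0.4511 0.1658 0.1034] 2.4315402390751375 [-1.04  0.13  8.23 -0.05] [0.4511 0.1658 0.1034]
```

```bash
sed -i 's/min(.06/min(.03/' screw.py; python3 screw.py .1032 2.43 2.31 0 .12
```

```text
2.4 0.1032 37.63 [0.451  0.1658 0.1033] 2.401 [-0.47  1.11  5.69  0.07]
2.37 0.10333 37.95 [0.451  0.1658 0.1033] 2.371 [0.86 1.13 3.82 0.21]
load
2.3700000000000006 0.10332767157540318 37.95 [0.451  0.1658 0.1033] 2.3707282826874474 [1.08 1.59 3.96 0.23] [0.451  0.1658 0.1033]
```

Run:
```python
from h import *
ctrl.movep([*C,.1034],qdown(2.392)); print((F(3)-np.load("base.npy")).round(2))
ctrl.ungrasp(); ctrl.pause(.2); s=get_state(); print(s["time"],s["width"],s["contact_force"].round(2))
ctrl.movel([*C,.20],max_speed=.1)
im,d,P=grab("wrist"); cv2.imwrite("pics/w6.png",im)
v,u=np.mgrid[0:384,0:512]; W=px2w(P,u,v,d)
near=(d>0)&(np.hypot(W[...,0]-C[0],W[...,1]-C[1])<.035)
for lo,hi in ((.085,.107),(.12,.145)):
    p=W[near&(W[...,2]>lo)&(W[...,2]<hi)]; print(len(p),np.median(p[:,2]),cv2.minEnclosingCircle((p[:,:2]*1000).astype(np.float32)))
sc,_,_=grab("scene")
cv2.imwrite("pics/c6.png",np.hstack([cv2.resize(im[110:260,170:330],(427,400)),cv2.resize(sc[170:290,160:270],(367,400))]))
print(get_state()["time"])
```

```text
[1.86 2.24 1.76 0.16]
39.3167 0.08558082164637798 [ 0.29 -1.5  -0.16]
1204 0.09772075110516346 ((450.8883972167969, 165.783447265625), 22.40760612487793)
1104 0.13291632672922052 ((450.31939697265625, 166.00393676757812), 20.598018646240234)
40.5333
```

View pics/c6.png

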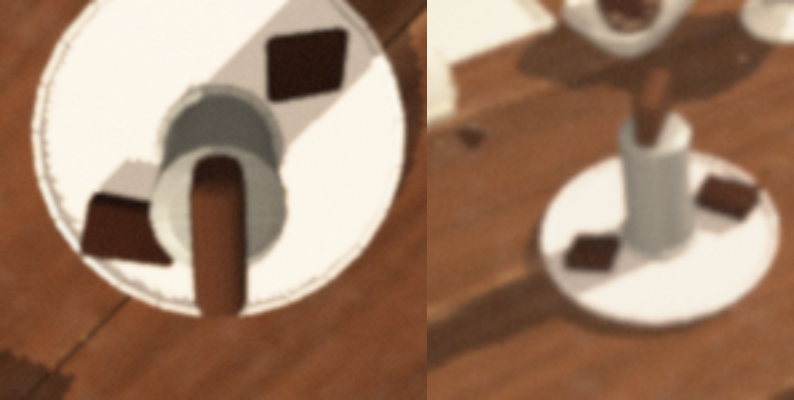

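The pictures show the flange seated on the rim. Its top is at about 98 mm, against 99 mm nominal. The chocolates are undisturbed and the gripper is clear.

```bash
python3 -c "
from h import *
print(ticket.close_job())"
```

```text
the job is handed in; nothing more can be done
None
```

The rod is screwed clockwise to its stop with its flange flush on the column rim, then released; the chocolates and tongs were left alone, and the job was handed in at about 41 s.

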